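Unlock the screw dispenser with its square key

TASK

The screw dispenser on the counter has to be unlocked for refilling. Take the square key out of its wooden block, push it fully home in the recessed socket on top of the dispenser, gently, feeling for the hole, and turn it clockwise until it comes up against its stop, without pressing hard or forcing it. Leave the key standing in the lock, let go of it, and leave the other things where they are.

Things in the scene. Friction and masses are not known exactly. Their poses are not given: they have to be found in the camera images.
- key_grip (a point): Centre of the key's flat black head, the place to grasp. The key (120 g, 96 mm tall) stands upright, z up. Head: 40 mm along the key's x, 12 mm thick along its y (pinch across this), 44 mm high (22 mm above and below this point). Below it a collar 24 mm across, 6 mm high, then a steel shank 12 mm square, flats along x and y, 46 mm long, sharp-edged.
- key_tip (a point): Centre of the lower end face of the key's square shank, on the key's axis, 74 mm straight below key_grip; same axes as the key.
- key_block: Wooden block 80 x 80 x 50 mm, fixed to the counter; origin at the centre of its underside. The key hangs in a loose 14 mm square hole through its middle, its collar resting on the block's top, so it must rise 46 mm to come free.
- cabinet: White counter-top screw dispenser, fixed, 180 (x) x 340 (y) x 120 mm high; origin at the centre of its underside. Clear screw bins along its +x side; the lock's aluminium ring on top at x = -30, y = +60 mm; a jar stands on top near the -y end. More than 40 N between key and dispenser, or 60 N between key and lock, does harm; 3 to 10 N is plenty.
- lock_mouth (a point): Centre of the lock ring (72 mm outside, 42 inside, 8 high) at its top; axes of the cabinet. 10 mm lower lies the flat steel barrel face with a square socket 13.4 mm wide, 22 mm deep, with a sharp-edged mouth. The barrel is clamped off-centre in a slot: its axis lies 2 to 4 mm off this point in y and up to 4 mm in x, either way, unmeasured: feel for it (or see it). Key fully home: tip 32 mm below this point.
- barrel (a joint): Angle of the lock barrel, rad: at 0 the socket's sides are parallel to the cabinet's x and y; grows clockwise seen from above. Starts between 0 and 0.4; unlocked is at the stop, 1.4. The key fits in four ways. Friction about 0.06 N m; it stays where left. The stop is slightly springy; 0.12 N m shows that it is reached, more than 0.25 N m does harm, so turn slowly near it.
- jar: Bystander: closed jar of screws, 52 mm across, 75 mm high, on the dispenser; leave alone. Origin at the middle of its underside.
- driver: Bystander: screwdriver lying on the counter; leave alone. Origin at the underside, tool lying along its x.
- tape: Bystander: grey tape measure 60 x 32 x 55 mm on the counter; leave alone. Origin at the middle of its underside.
Not all that is in view belongs to the job. Leave any green look-alike of the part that bears key_grip alone.

How it is judged:
By the outcome, as a careful person would: the job done as asked, in the order asked, and still so for the second after the job is handed in, with the robot touching nothing.
It also fails if it takes over 72 s, if anything falls off the work surface, if the arm or the gripper's body presses on something with over 40 N, if the wrist force passes 120 N, or if a joint passes its speed limit or range.

ROBOT

A 6-joint arm with a two-finger parallel gripper is mounted at the origin on the work surface. World frame = base frame: x ahead of the robot, y to its left, z up, the work surface at z = 0. Lengths are in m, angles in rad, forces in N, time in s.
With the tool pointing down it reaches from about 0.2 to 0.875 m from the base axis. Payload 3.4 kg.
Tool frame: the origin (TCP) lies on the centre line of the jaws, within the pads' length; the fingertips stand 11 mm ahead of it and the grasp point (between the pads) lies 8 mm behind it; x points along the fingers, y is the direction in which the jaws open and shut, and the axes are right-handed (so a half turn about x gives the same grasp; the last joint's range is limited). The gripper opens to 94 mm and grips with 3 to 60 N. Pads are 16 mm wide; open, the fingers measure 119 mm over their backs; the gripper's body (75 mm by 177 mm) begins 78 mm behind the grasp point.
Start: joints at [1.155, 0.276, 1.505, -0, 1.361, -0.121], TCP at [0.167, 0.55, 0.216] pointing down, gripper open.
Joint ranges: [-2.89, 2.89], [-0.75, 2.08], [0.22, 2.7], [-1.18, 4.32], [0.11, 2.71], [-2.7, 2.7]. Speed limits (rad/s): [2.57, 2.57, 3.14, 3.14, 3.14, 3.14].

INTERFACE

Orientations are given as a rotation vector (axis times angle).
In Python, from station import ctrl, viewer gives the robot as it stands. The module is installed in compiled form; this text tells all that it offers.
- The arm moves only by the tool carry_out, never from a script. Its arguments are lists of equal length, an entry for each row: "slide": the shift along the world's x, y, z in cm, a list of three; "yaw": the turn about the world's z in degrees. A call has 1 to 20 rows; each row is the pose to reach, as a shift and turn from the pose commanded when the call began; what a row does not reach only later rows make up. A row lasts 1/10 s, in which the tool goes at most 50 mm and 8.59 degrees, less where a joint would pass 70% of its speed; a pose out of reach is approached as far as the arm can. A call with a gripper value outside its range is refused whole. "claw" is the opening, from -1 (shut) to 1 (fully open), so that 0 is half open, set as the call begins (left out, the last holds). The fingers move at their own pace and stop on an object; the grip force is fixed at half the most. Time passes only in rows, so rows that repeat a pose let the fingers close. It gives the time, the measured TCP pose, the force and the opening at its end, in the units of the state.
- ctrl.get_state(): the state, without advancing time (a new reading comes with each control period).
- viewer.snapshot(name): name is "scene" or "top" or "wrist"; returns a dict with "img" (480x640x3 uint8, red, green, blue), "z_map" (480x640 float32, m along the optical axis (not along the pixel's ray), 0 where there is no reading), "K" (3x3 intrinsics, pixels), "R" (3x3) and "t" (3): a world point X has camera coordinates R X + t. Camera axes: x right, y down, z forward; pixel columns grow to the right and rows downward; lengths in m; the calibration is good to about 2 mm. A picture is of the moment at which its call begins.
- ctrl.job_done(): hands the job in, once; it reports no verdict.
The state is a dict: "time_s": time; "joint_pos": joint angles; "dq": joint speeds; "joint_torque": joint torques, N m; "tool_pos": TCP position; "tool_rot": TCP orientation; "wrist_force": force on the tool from outside, world axes, zero at the start; "ft_torque": the same for the moment, N m; "grip_width": finger opening in m.
Only numpy, scipy, OpenCV 4.12 (cv2) and the standard library are available. Lean on these libraries where they do the work, as an engineer would, in place of code of your own. Each camera call takes 0.05 s, during which the arm holds its last target.

## Working session

There is one attempt and no reset: what is moved stays moved. The work goes in short steps, Python scripts to look and compute and a tool call to move; the robot and the scene stay as the last step left them, time stands still between calls to the robot, and variables do not carry over. Pictures are saved under pics/ and viewed, and the job is handed in when it is done.

Besides the shell and the picture viewer there is one more tool, called by a JSON object that holds its "api" and its "payload", one argument or row to a line. carry_out: Moves the arm, as the interface text tells. Its arguments: {"type":"object","properties":{"slide":{"type":"array","items":{"type":"array","items":{"type":"number"}}},"yaw":{"type":"array","items":{"type":"number"}},"claw":{"type":"number"}},"required":["slide","yaw"]}

```bash
mkdir -p pics; cat > h.py <<'E'
import numpy as np, cv2, pickle
from station import ctrl, viewer
def snap(n,fn):
    s=viewer.snapshot(n); cv2.imwrite('pics/'+fn+'.png',s['img'][:,:,::-1]); pickle.dump(s,open('pics/'+fn+'.pkl','wb')); return s
def load(fn): return pickle.load(open('pics/'+fn+'.pkl','rb'))
def ray(s,u,v):
    d=s['R'].T@np.linalg.inv(s['K'])@np.array([u,v,1.]); c=-s['R'].T@s['t']; return c,d
def onz(s,u,v,z):
    c,d=ray(s,u,v); return c+d*(z-c[2])/d[2]
def dep(s,u,v):
    c,d=ray(s,u,v); return c+d*s['z_map'][int(round(v)),int(round(u))]
def cloud(s):
    v,u=np.mgrid[:480,:640]; p=np.stack([u,v,np.ones_like(u)],-1)@np.linalg.inv(s['K']).T*s['z_map'][...,None]
    return (p-s['t'])@s['R']
def tri(l):
    A=0;b=0
    for c,d in l:
        d=d/np.linalg.norm(d);P=np.eye(3)-np.outer(d,d);A=A+P;b=b+P@c
    x=np.linalg.solve(A,b); return x,[np.linalg.norm((np.eye(3)-np.outer(d,d)/(d@d))@(x-c)) for c,d in l]
def st():
    s=ctrl.get_state()
    for k in ['time_s','tool_pos','tool_rot','wrist_force','ft_torque','grip_width','joint_pos']: print(k,np.round(s[k],4))
    return s
E
python3 - <<'E'
from h import *
for n in ['scene','top','wrist']:
    s=snap(n,n+'0'); print(n,s['K'].round(1).tolist(),(-s['R'].T@s['t']).round(3),s['R'][2].round(3))
st()
E
```

```text
scene [[538.5, 0.0, 319.5], [0.0, 538.5, 242.8], [0.0, 0.0, 1.0]] [1.214 0.101 0.711] [-0.735 -0.019 -0.677]
top [[544.2, 0.0, 327.6], [0.0, 544.2, 243.0], [0.0, 0.0, 1.0]] [0.417 0.078 1.219] [ 0.124  0.004 -0.992]
wrist [[346.9, 0.0, 318.7], [0.0, 346.9, 243.2], [0.0, 0.0, 1.0]] [0.101 0.569 0.385] [ 0.226 -0.071 -0.972]
time_s 0.15
tool_pos [0.1669 0.5498 0.2158]
tool_rot [ 0.2303  1.5588 -0.2325]
wrist_force [ 0.0803 -1.1526 -0.7666]
ft_torque [-0.0601 -0.0079  0.0378]
grip_width 0.0941
joint_pos [ 1.155   0.2764  1.5059  0.      1.3607 -0.121 ]
```

View pics/scene0.png

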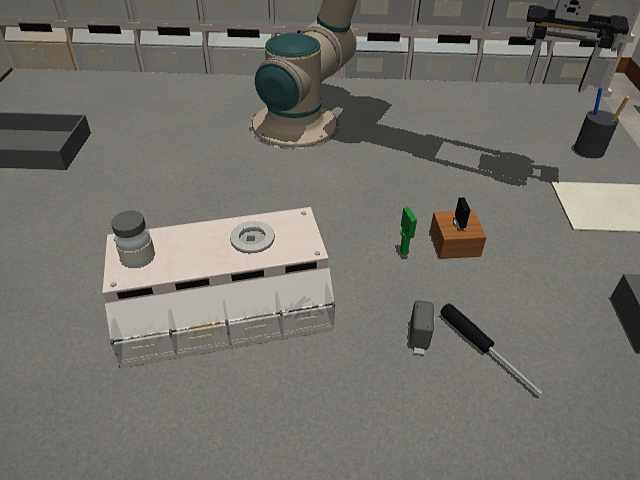

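View pics/top0.png

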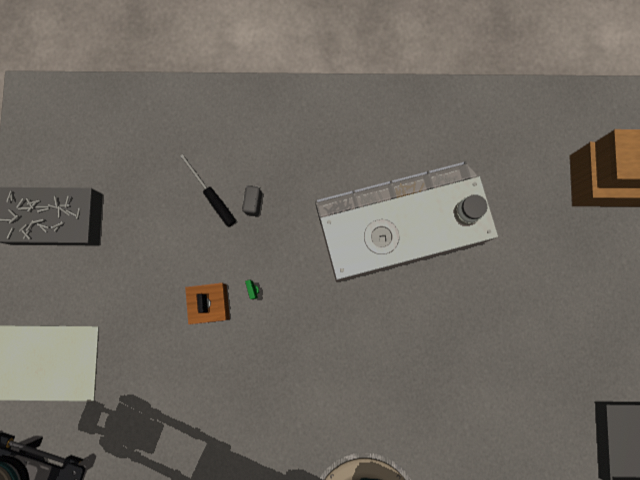

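View pics/wrist0.png

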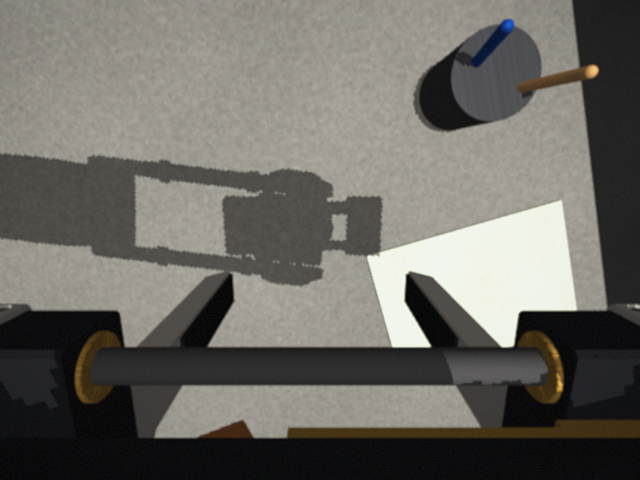

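The black key stands in the wooden block at scene (462,213) and top (203,302). The green look-alike is at scene (407,230) and top (254,289), standing free. The black one in the wooden block fits the description. The lock ring is at scene (252,237) and top (381,237), with the socket visible at top (384,238). I'll enlarge both to confirm.

```bash
python3 - <<'E'
from h import *
t=load('top0')['img'];s=load('scene0')['img']
def cr(i,x,y,w,h,k): return cv2.resize(i[y:y+h,x:x+w],None,fx=k,fy=k,interpolation=cv2.INTER_NEAREST)
a=cr(t,180,275,80,55,5);b=cr(s,395,190,100,75,4);c=cr(t,355,215,60,45,6.667);d=cr(s,222,212,60,50,6.667)
b=cv2.resize(b,(400,300));a=cv2.resize(a,(400,275));c=cv2.resize(c,(400,300));d=cv2.resize(d,(400,300))
a=np.vstack([a,np.zeros((25,400,3),np.uint8)])
o=np.vstack([np.hstack([a,b]),np.hstack([c,d])]);cv2.imwrite('pics/crop0.png',o[:,:,::-1])
# depth-cloud: 
for n in ['top0','scene0']:
    S=load(n);P=cloud(S);im=S['img'].astype(int)
    hsv=cv2.cvtColor(S['img'],cv2.COLOR_RGB2HSV)
    box=((P[...,2]>0.055)&(P[...,2]<0.13)); m=box&(hsv[...,2]<70)
    x0,y0,x1,y1=(180,275,235,330) if n=='top0' else (425,190,495,262)
    r=np.zeros_like(m);r[y0:y1,x0:x1]=1
    Q=P[m&r];print(n,len(Q),Q.mean(0).round(4) if len(Q) else '',Q.min(0).round(4),Q.max(0).round(4))
    tp=m&r&(P[...,2]>Q[:,2].max()-0.006)
    Q=P[tp];c,sz,an=cv2.minAreaRect((Q[:,:2]*1000).astype(np.float32));print('headtop',len(Q),Q.mean(0),c,sz,an)
    mo=r&(hsv[...,0]<20)&(hsv[...,1]>90)&(P[...,2]>0.042)
    Q=P[mo];print('block',len(Q),np.median(Q[:,2]),cv2.minAreaRect((Q[:,:2]*1000).astype(np.float32)))
    # cabinet top
    x0,y0,x1,y1=(300,150,510,290) if n=='top0' else (90,190,345,370)
    r=np.zeros_like(m);r[y0:y1,x0:x1]=1
    mo=r&(P[...,2]>0.113)&(P[...,2]<0.124);Q=P[mo];print('cab',len(Q),np.median(Q[:,2]),cv2.minAreaRect((Q[:,:2]*1000).astype(np.float32)))
    mo=r&(P[...,2]>0.1245)&(P[...,2]<0.14);Q=P[mo];print('ring?',len(Q),np.median(Q,axis=0))
E
```

```text
top0 192 [0.431  0.3415 0.0892] [0.412  0.3356 0.0556] [0.45   0.3502 0.1044]
headtop 84 [0.4308559  0.34371616 0.10034982] (430.804443359375, 343.88055419921875) (37.23894119262695, 12.055906295776367) 10.178738594055176
block 1247 0.0503098300544492 ((442.1545715332031, 233.97280883789062), (80.7905044555664, 304.5657958984375), 5.549005508422852)
cab 8835 0.11972280302366162 ((590.4529418945312, -81.79957580566406), (131.4778289794922, 340.9566345214844), 15.331026077270508)
ring? 792 [ 0.57427463 -0.03070961  0.12740284]
scene0 330 [0.4384 0.3418 0.0845] [0.412  0.3354 0.0553] [0.4543 0.352  0.1038]
headtop 92 [0.43469228 0.34301666 0.1006322 ] (432.7700500488281, 343.2021179199219) (40.13774871826172, 11.466060638427734) 6.448208332061768
block 1155 0.05083798740926028 ((804.0330810546875, 253.1170654296875), (102.07152557373047, 868.7122802734375), 76.28788757324219)
cab 10690 0.12132686759464201 ((588.8391723632812, -82.01484680175781), (136.36758422851562, 340.456787109375), 15.055890083312988)
ring? 1052 [ 0.58562383 -0.03727282  0.1292928 ]
```

View pics/crop0.png

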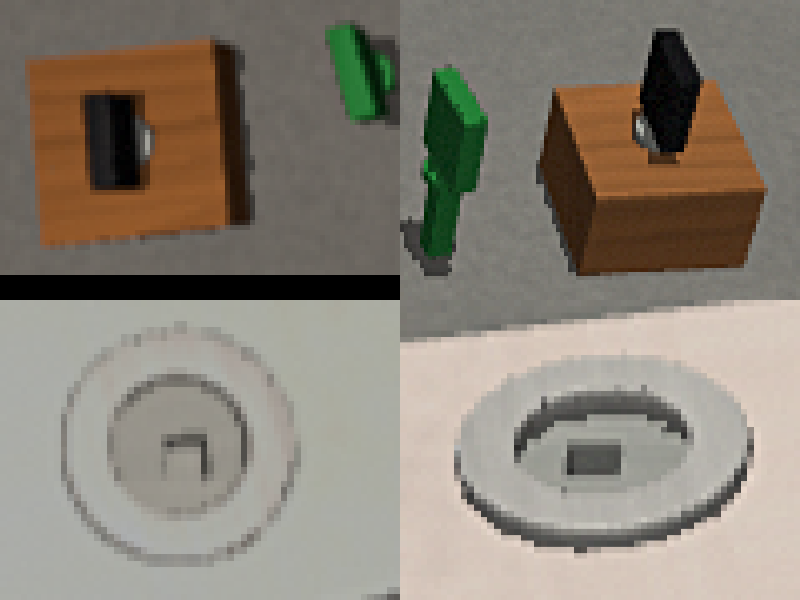

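The crops confirm it: the black head with steel collar is in the wooden block, and the green one stands on its own. The socket mouth is visible in the ring in both views. Next come finer values and the grasp yaw.

```bash
python3 - <<'E'
from h import *
from scipy.spatial.transform import Rotation as Rn
s=st(); R=Rn.from_rotvec(s['tool_rot']).as_matrix(); print(R.round(4)); print('tooly yaw',np.degrees(np.arctan2(R[1,1],R[0,1])))
for n in ['top0','scene0']:
    S=load(n);P=cloud(S);hsv=cv2.cvtColor(S['img'],cv2.COLOR_RGB2HSV)
    for nm,lo,hi in [('blk',.046,.054),]:
        m=(abs(P[...,0]-.43)<.07)&(abs(P[...,1]-.342)<.06)&(P[...,2]>lo)&(P[...,2]<hi)&(hsv[...,1]>90)
        Q=P[m];print(n,len(Q),cv2.minAreaRect((Q[:,:2]*1000).astype(np.float32)))
    m=(hsv[...,0]>45)&(hsv[...,0]<75)&(hsv[...,1]>120); Q=P[m]; print('green',Q.min(0),Q.max(0))
# socket corners by ray at z=.118
S=load('top0')
for f in [(355,215,60/400.,45/300.)]:
    # mouth corners in crop coords (crop lower-left offset 300)
    for (a,b) in [(163,434),(210,434),(206,478),(163,478)]:
        u=355+a*.15-.5;v=215+(b-300)*.15-.5;print((u,v),onz(S,u,v,.118).round(4))
    for (a,b) in [(62,445),(298,445),(180,326),(180,562)]:
        u=355+a*.15-.5;v=215+(b-300)*.15-.5;print('ring',onz(S,u,v,.128).round(4))
S=load('scene0')
for (a,b) in [(568,444),(620,444),(620,475),(566,475)]:
    u=222+(a-400)*.15-.5;v=212+(b-300)*50/300-.5;print('sc',(u,v),onz(S,u,v,.118).round(4))
E
```

```text
time_s 0.15
tool_pos [0.1669 0.5498 0.2158]
tool_rot [ 0.2303  1.5588 -0.2325]
wrist_force [ 0.0803 -1.1526 -0.7666]
ft_torque [-0.0601 -0.0079  0.0378]
grip_width 0.0941
joint_pos [ 1.155   0.2764  1.5059  0.      1.3607 -0.121 ]
[[-6.000e-04  2.905e-01  9.569e-01]
 [-1.300e-03  9.569e-01 -2.905e-01]
 [-1.000e+00 -1.400e-03 -2.000e-04]]
tooly yaw 73.11010078835804
top0 1108 ((431.6175537109375, 344.4442138671875), (79.43315124511719, 80.93437957763672), 7.086511135101318)
green [0.17796474 0.23171964 0.01831476] [0.47868548 0.5952248  0.4030673 ]
scene0 1020 ((431.91046142578125, 343.3356018066406), (83.70526885986328, 80.82666778564453), 7.385927200317383)
green [-0.63249477 -0.97871963 -0.02652048] [1.21391202 0.96918346 0.71092784]
(378.95, 234.6) [ 0.5727 -0.0213  0.118 ]
(386.0, 234.6) [ 0.5729 -0.0357  0.118 ]
(385.4, 241.2) [ 0.5593 -0.0344  0.118 ]
(378.95, 241.2) [ 0.5591 -0.0212  0.118 ]
ring [0.5676 0.0103 0.128 ]
ring [ 0.5683 -0.0613  0.128 ]
ring [ 0.6046 -0.0256  0.128 ]
ring [ 0.5323 -0.0254  0.128 ]
sc (246.7, 235.5) [ 0.5584 -0.0361  0.118 ]
sc (254.5, 235.5) [ 0.5578 -0.0233  0.118 ]
sc (254.5, 240.66666666666666) [ 0.5703 -0.0217  0.118 ]
sc (246.4, 240.66666666666666) [ 0.571  -0.0349  0.118 ]
```

{"api": "carry_out", "payload": {
  "slide": [
    [1,-0.8,0],
    [4,-3,0],
    [8,-6,0],
    [12,-9.4,0],
    [16,-12.5,0],
    [20,-15.6,0],
    [24,-18.7,0],
    [26,-20.2,0],
    [26.5,-20.65,0],
    [26.5,-20.65,0],
    [26.5,-20.65,0]
  ],
  "yaw": [0,3,6,9,12,15,18,21,25,25,25],
  "claw": 0.1
}}

```text
time_s: 1.25
tool_pos: [0.4319, 0.3432, 0.2164]
tool_rot: [-0.109, 1.569, 0.109]
wrist_force: [0.3, 0.5, 0.6]
grip_width: 0.0517
```

```bash
python3 - <<'E'
from h import *
s=snap('wrist','w1'); st(); print((-s['R'].T@s['t']).round(4),s['R'][2].round(3))
P=cloud(s);V=s['img'].max(-1)
m=(abs(P[...,0]-.43)<.04)&(abs(P[...,1]-.342)<.03)&(P[...,2]>.094)&(P[...,2]<.108)
Q=P[m];print(len(Q),Q.mean(0),cv2.minAreaRect((Q[:,:2]*1000).astype(np.float32)))
m=(abs(P[...,0]-.43)<.07)&(abs(P[...,1]-.342)<.06)&(P[...,2]>.046)&(P[...,2]<.053)
Q=P[m];print(len(Q),Q.mean(0),cv2.minAreaRect((Q[:,:2]*1000).astype(np.float32)))
E
```

```text
time_s 1.3
tool_pos [0.4316 0.3436 0.2165]
tool_rot [-0.1103  1.5685  0.1105]
wrist_force [ 0.1992 -0.112  -0.1449]
ft_torque [0.0597 0.0435 0.018 ]
grip_width 0.0521
joint_pos [ 5.4610e-01  2.4100e-01  1.5540e+00  3.0000e-04  1.3470e+00 -1.1653e+00]
[0.3636 0.3331 0.3852] [ 0.234  0.033 -0.972]
654 [0.43055016 0.34340532 0.10015864] ((431.84002685546875, 343.78082275390625), (40.31775665283203, 11.873098373413086), 7.744394302368164)
5621 [0.4292513  0.34326783 0.05049033] ((431.82049560546875, 343.63555908203125), (80.44868469238281, 80.10143280029297), 7.110568046569824)
```

View pics/w1.png

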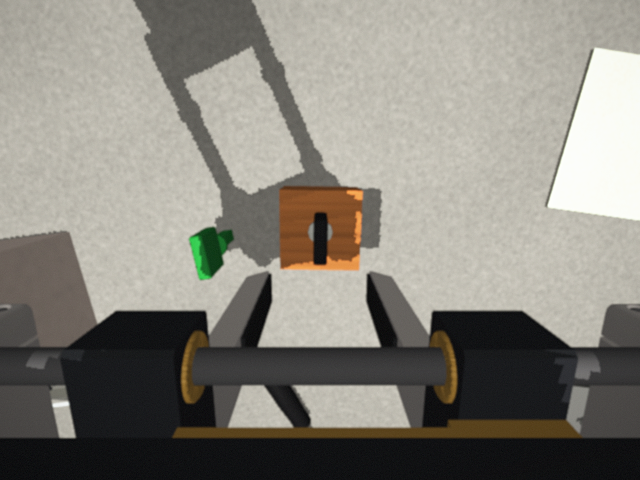

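The wrist view shows the key head at (320,238), head top at z 0.100 m, yaw 7.7°. It is centred between the jaws and agrees with the top view. I'm descending to grasp.

{"api": "carry_out", "payload": {
  "slide": [
    [0,0,-1.5],
    [0,0,-4.5],
    [0,0,-8],
    [0,0,-11],
    [0,0,-13],
    [0,0,-14],
    [0,0,-14.6],
    [0,0,-14.6]
  ],
  "yaw": [0,0,0,0,0,0,0,0]
}}

```text
time_s: 2.1
tool_pos: [0.4318, 0.3441, 0.0705]
tool_rot: [-0.112, 1.568, 0.112]
wrist_force: [-0.4, -0.7, 0.2]
grip_width: 0.0514
```

{"api": "carry_out", "payload": {
  "slide": [
    [0,0,0],
    [0,0,0],
    [0,0,0],
    [0,0,0],
    [0,0,0],
    [0,0,0],
    [0,0,0],
    [0,0,0]
  ],
  "yaw": [0,0,0,0,0,0,0,0],
  "claw": -1
}}

```text
time_s: 2.9
tool_pos: [0.4322, 0.3438, 0.0707]
tool_rot: [-0.111, 1.568, 0.111]
wrist_force: [-0.9, 1.0, 2.6]
grip_width: 0.0119
```

{"api": "carry_out", "payload": {
  "slide": [
    [0,0,0.3],
    [0,0,1],
    [0,0,2],
    [0,0,3],
    [0,0,4],
    [0,0,5],
    [0,0,6.5],
    [0,0,9],
    [0,0,12],
    [0,0,15],
    [0,0,17],
    [0,0,18],
    [0,0,18]
  ],
  "yaw": [0,0,0,0,0,0,0,0,0,0,0,0,0]
}}

```text
time_s: 4.2
tool_pos: [0.4326, 0.3441, 0.2522]
tool_rot: [-0.11, 1.565, 0.112]
wrist_force: [-0.1, -0.9, -1.6]
grip_width: 0.012
```

```bash
python3 - <<'E'
from h import *
s=snap('scene','s2'); st()
i=cv2.resize(s['img'][130:270,380:560],(720,560),interpolation=cv2.INTER_NEAREST);cv2.imwrite('pics/s2c.png',i[:,:,::-1])
E
```

```text
time_s 4.25
tool_pos [0.432  0.3437 0.2507]
tool_rot [-0.111   1.5675  0.1114]
wrist_force [ 0.214  -0.8152 -1.4514]
ft_torque [-0.0099  0.0225  0.0501]
grip_width 0.0115
joint_pos [ 0.546   0.2235  1.4928  0.      1.4248 -1.1664]
```

View pics/s2c.png

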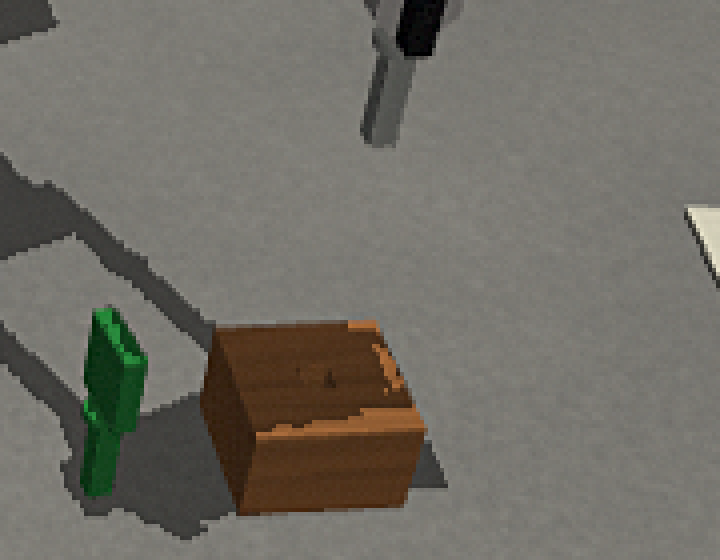

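The key is free of the block and held upright, and the look-alike is untouched. Next I'll stand off just short of the lock and view the socket with the wrist camera.

{"api": "carry_out", "payload": {
  "slide": [
    [0.2,-1,0],
    [1,-4,0],
    [2,-8,0],
    [3,-12,0],
    [3.8,-16,0],
    [4.6,-20,0],
    [5.4,-24,0],
    [6.2,-28,0],
    [7,-32,0],
    [7.5,-35,0],
    [7.8,-36.7,0],
    [7.8,-37.2,0],
    [7.8,-37.2,0],
    [7.8,-37.2,0]
  ],
  "yaw": [-1,-2,-3,-4,-5,-6,-7,-8,-8,-8,-8,-8,-8,-8]
}}

```text
time_s: 5.65
tool_pos: [0.5094, -0.0276, 0.2499]
tool_rot: [-0.001, 1.572, 0.002]
wrist_force: [0.4, 0.2, -1.7]
grip_width: 0.0119
```

```bash
python3 - <<'E'
from h import *
s=snap('wrist','w3'); st(); print((-s['R'].T@s['t']).round(4))
i=cv2.resize(s['img'][120:270,220:420],(800,600),interpolation=cv2.INTER_CUBIC);cv2.imwrite('pics/w3c.png',i[:,:,::-1])
E
```

```text
time_s 5.7
tool_pos [ 0.5095 -0.0273  0.2501]
tool_rot [-1.5000e-03  1.5717e+00  2.8000e-03]
wrist_force [ 0.3017  0.4695 -1.3615]
ft_torque [ 0.0008 -0.0411 -0.023 ]
grip_width 0.012
joint_pos [-1.9040e-01  1.6030e-01  1.5760e+00  6.0000e-04  1.4063e+00 -1.7641e+00]
[ 0.4406 -0.0284  0.4188]
```

View pics/w3c.png

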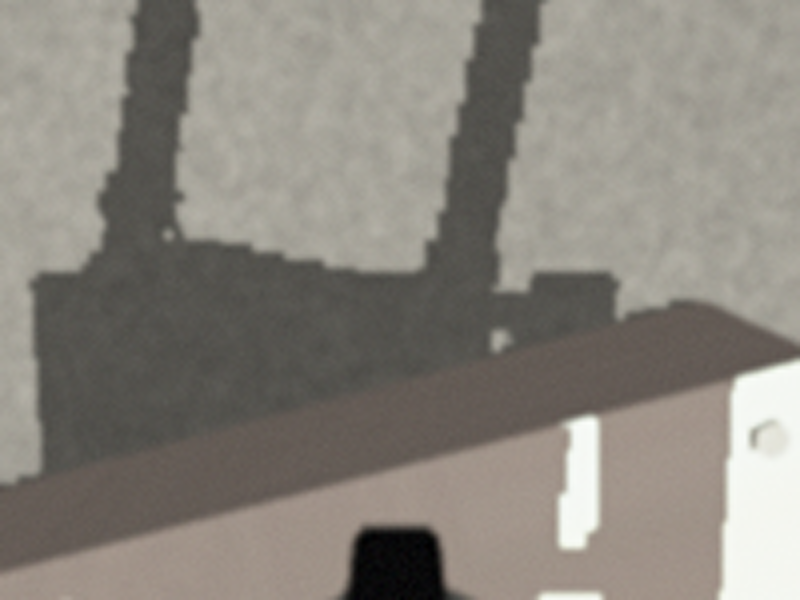

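The wrist picture's "up" points toward the robot, so I need to stand on the far side of the lock.

{"api": "carry_out", "payload": {
  "slide": [
    [1,0,0],
    [4,0,0],
    [7,0,0],
    [9,0,0],
    [10.5,0,0],
    [11,0,0],
    [11,0,0]
  ],
  "yaw": [0,0,0,0,0,0,0]
}}

```text
time_s: 6.4
tool_pos: [0.6207, -0.0276, 0.2499]
tool_rot: [-0.002, 1.571, 0.003]
wrist_force: [-0.5, -0.6, -1.4]
grip_width: 0.0119
```

```bash
python3 - <<'E'
from h import *
s=snap('wrist','w4'); st(); print((-s['R'].T@s['t']).round(4))
i=cv2.resize(s['img'][120:270,220:420],(800,600),interpolation=cv2.INTER_CUBIC);cv2.imwrite('pics/w4c.png',i[:,:,::-1])
E
```

```text
time_s 6.45
tool_pos [ 0.6199 -0.0277  0.2501]
tool_rot [-0.002   1.5718  0.0024]
wrist_force [-0.4584  0.5221 -1.8058]
ft_torque [ 0.0356 -0.0339  0.0084]
grip_width 0.0116
joint_pos [-1.5680e-01  3.3040e-01  1.3424e+00  1.0000e-04  1.4699e+00 -1.7303e+00]
[ 0.5517 -0.0284  0.4188]
```

View pics/w4c.png

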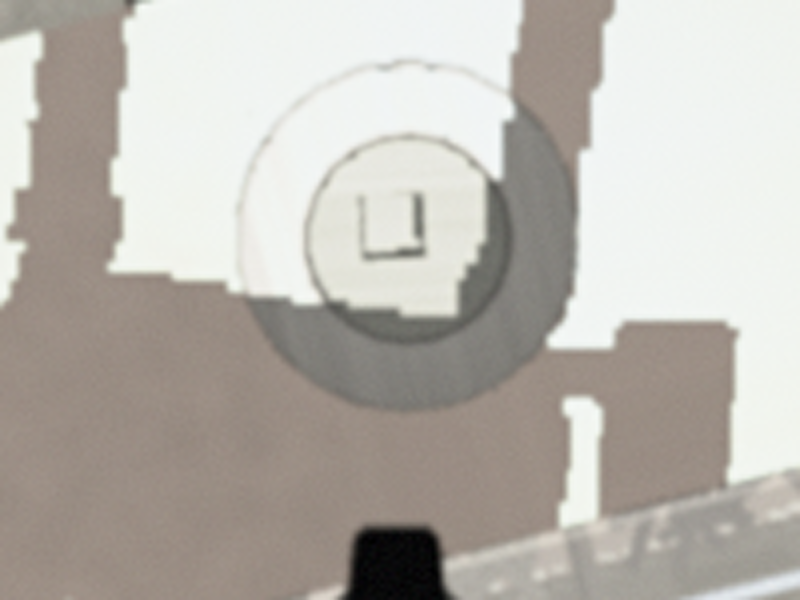

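```bash
python3 - <<'E'
from h import *
s=load('w4'); 
i=cv2.resize(s['img'][158:198,298:338],(800,800),interpolation=cv2.INTER_CUBIC)[:600];cv2.imwrite('pics/w4d.png',i[:,:,::-1])
P=cloud(s)
c=lambda a,b:(220+a/4-.375,120+b/4-.375)
for ab in [(240,235),(577,235),(408,62),(408,410)]: print('ring',onz(s,*c(*ab),.128).round(4), dep(s,*c(*ab)).round(4))
for ab in [(306,238),(511,238),(408,134),(408,344)]: print('inner',onz(s,*c(*ab),.128).round(4))
for ab in [(360,194),(420,194),(424,252),(364,258)]: print('sock',onz(s,*c(*ab),.118).round(4))
print('barrel z',np.median(P[160:170,300:309,2]),np.median(P[186:190,305:330,2]))
m=(abs(P[...,2]-.1285)<.002)&(np.hypot(P[...,0]-.568,P[...,1]+.026)<.045);print('ringz',np.median(P[m][:,2]),P[m].min(0),P[m].max(0))
for n in ['w4','top0']:
    S=load(n);V=cv2.cvtColor(S['img'],cv2.COLOR_RGB2GRAY)
E
```

```text
ring [ 0.5674 -0.0605  0.128 ] [ 0.5673 -0.0603  0.1297]
ring [0.5672 0.009  0.128 ] [0.5672 0.0089 0.1286]
ring [ 0.5332 -0.026   0.128 ] [ 0.5331 -0.026   0.1274]
ring [ 0.6039 -0.0257  0.128 ] [ 0.604  -0.0257  0.1277]
inner [ 0.568  -0.0469  0.128 ]
inner [ 0.5679 -0.0046  0.128 ]
inner [ 0.5471 -0.026   0.128 ]
inner [ 0.5898 -0.0258  0.128 ]
sock [ 0.5593 -0.036   0.118 ]
sock [ 0.5593 -0.0233  0.118 ]
sock [ 0.5714 -0.0224  0.118 ]
sock [ 0.5727 -0.0352  0.118 ]
barrel z 0.11895555414709186 0.11870708676648586
ringz 0.12848837020100717 [ 0.53301708 -0.0612427   0.12651063] [0.60404028 0.00942882 0.13047638]
```

View pics/w4d.png

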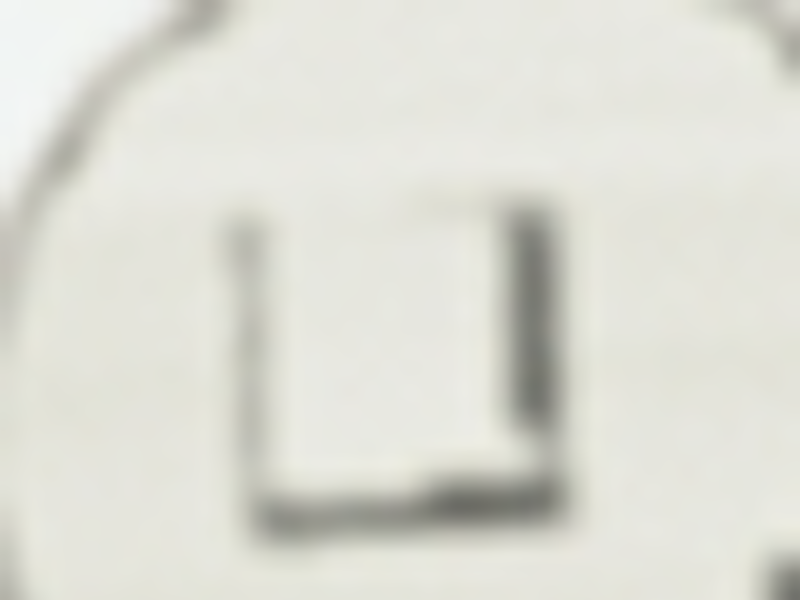

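```bash
python3 - <<'E'
from h import *
s=load('w4')
for a,b in [(232,212),(550,203),(565,518),(253,545),(400,369.5)]:
    print(onz(s,298+a/20-.475,158+b/20-.475,.1185).round(4))
E
```

```text
[ 0.5593 -0.0364  0.1185]
[ 0.5589 -0.023   0.1185]
[ 0.5721 -0.0222  0.1185]
[ 0.5732 -0.0356  0.1185]
[ 0.5658 -0.0293  0.1185]
```

{"api": "carry_out", "payload": {
  "slide": [
    [-0.5,0,0],
    [-2,0,0],
    [-3.5,-0.1,0],
    [-4.6,-0.1,0],
    [-5.2,-0.1,-1],
    [-5.4,-0.1,-2],
    [-5.4,-0.1,-3.5],
    [-5.4,-0.1,-4.6],
    [-5.4,-0.1,-5],
    [-5.4,-0.1,-5],
    [-5.4,-0.1,-5]
  ],
  "yaw": [0,1,2,3,3.5,3.5,3.5,3.5,3.5,3.5,3.5]
}}

```text
time_s: 7.55
tool_pos: [0.5665, -0.0293, 0.2008]
tool_rot: [-0.05, 1.57, 0.049]
wrist_force: [0.2, 0.7, -0.6]
grip_width: 0.0118
```

```bash
python3 - <<'E'
from h import *
a=snap('scene','s5'); b=snap('top','t5');st()
i=cv2.resize(a['img'][165:270,200:305],(600,600),interpolation=cv2.INTER_CUBIC);cv2.imwrite('pics/s5c.png',i[:,:,::-1])
E
```

```text
time_s 7.65
tool_pos [ 0.5666 -0.0294  0.2011]
tool_rot [-0.0496  1.569   0.0493]
wrist_force [-1.2452 -0.6565 -1.5452]
ft_torque [ 0.02   -0.0158  0.0021]
grip_width 0.012
joint_pos [-1.7450e-01  2.7280e-01  1.5483e+00  1.0000e-04  1.3193e+00 -1.8083e+00]
```

View pics/s5c.png

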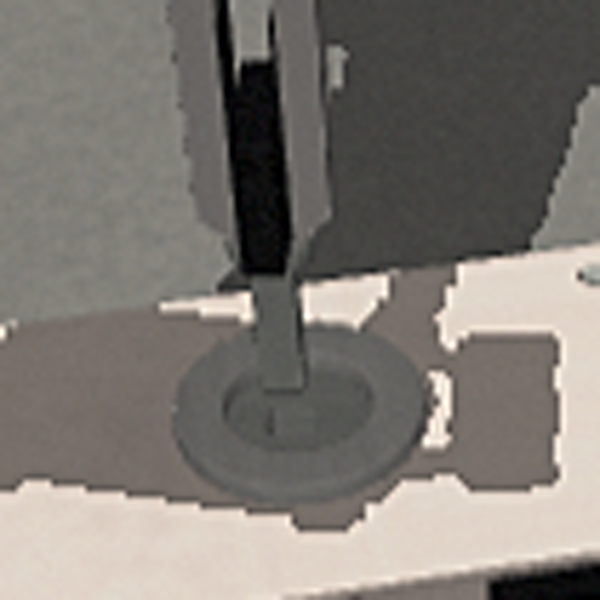

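```bash
python3 - <<'E'
from h import *
a=load('s5');k=600/105
f=lambda x,y:(200+(x+.5)/k-.5,165+(y+.5)/k-.5)
for p in [(265,391),(307,389)]: print('tip front',onz(a,*f(*p),.135).round(4))
for p in [(273,408),(316,406),(318,446),(275,449)]: print('sock',onz(a,*f(*p),.1185).round(4))
i=cv2.resize(cv2.convertScaleAbs(a['img'][220:255,230:275],alpha=1.8),(770,600),interpolation=cv2.INTER_CUBIC);cv2.imwrite('pics/s5d.png',i[:,:,::-1])
E
```

```text
tip front [ 0.5713 -0.0342  0.135 ]
tip front [ 0.5699 -0.0225  0.135 ]
sock [ 0.5601 -0.0348  0.1185]
sock [ 0.5586 -0.0225  0.1185]
sock [ 0.5755 -0.0199  0.1185]
sock [ 0.5774 -0.0318  0.1185]
```

View pics/s5d.png

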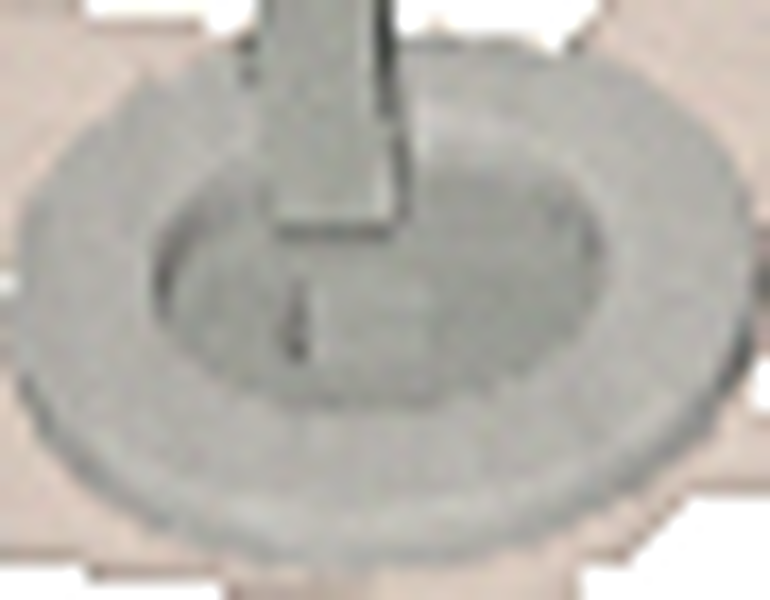

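```bash
python3 - <<'E'
from h import *
a=load('s5');k=600/35
f=lambda x,y:(230+(x+.5)/k-.5,220+(y+.5)/k-.5)
for p in [(278,235),(402,235),(340,232)]: print('tip front',onz(a,*f(*p),.135).round(4))
for p in [(287,360),(430,357),(297,280)]: print('sock near',onz(a,*f(*p),.1185).round(4))
for p in [(10,300),(760,300),(153,270),(605,250)]: print('ring',onz(a,*f(*p),.128).round(4))
# clean first scene picture of the socket
a=load('scene0')
i=cv2.resize(a['img'][222:257,230:275],(770,600),interpolation=cv2.INTER_CUBIC);cv2.imwrite('pics/s0d.png',i[:,:,::-1])
E
```

```text
tip front [ 0.5719 -0.0345  0.135 ]
tip front [ 0.5713 -0.0229  0.135 ]
tip front [ 0.5712 -0.0287  0.135 ]
sock near [ 0.5712 -0.035   0.1185]
sock near [ 0.5701 -0.0216  0.1185]
sock near [ 0.5599 -0.0356  0.1185]
ring [ 0.5745 -0.06    0.128 ]
ring [0.571  0.0104 0.128 ]
ring [ 0.5696 -0.0472  0.128 ]
ring [ 0.5647 -0.005   0.128 ]
```

View pics/s0d.png

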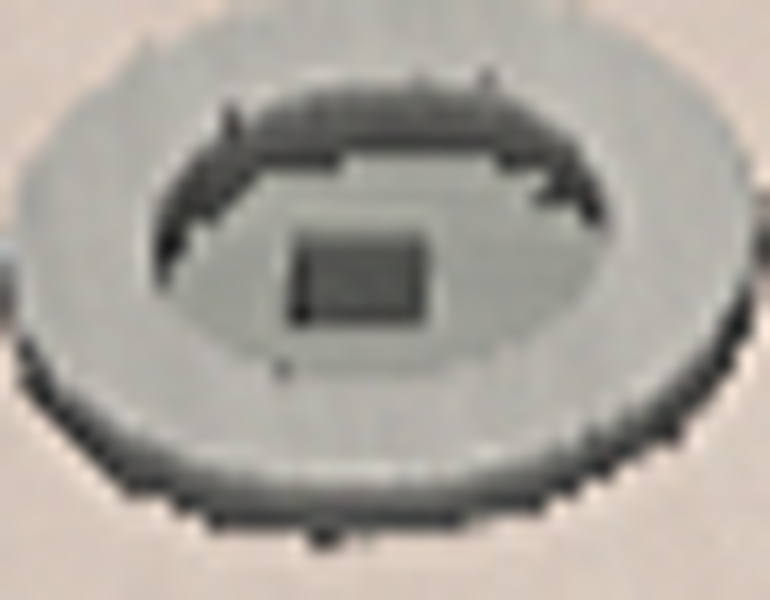

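Scene and wrist views agree that the tip is within about 1 mm of the socket axis: y offset is about 0, and x needs about -1 mm. I'm correcting that and descending gently to the face.

{"api": "carry_out", "payload": {
  "slide": [
    [-0.1,0,-0.2],
    [-0.1,0,-0.5],
    [-0.1,0,-0.8],
    [-0.1,0,-1.1],
    [-0.1,0,-1.3],
    [-0.1,0,-1.4],
    [-0.1,0,-1.4]
  ],
  "yaw": [0,0,0,0,0,0,0]
}}

```text
time_s: 8.35
tool_pos: [0.565, -0.0293, 0.1863]
tool_rot: [-0.049, 1.571, 0.05]
wrist_force: [0.0, -1.3, -0.9]
grip_width: 0.0115
```

{"api": "carry_out", "payload": {
  "slide": [
    [0,0,-0.05],
    [0,0,-0.1],
    [0,0,-0.15],
    [0,0,-0.2],
    [0,0,-0.25],
    [0,0,-0.25]
  ],
  "yaw": [0,0,0,0,0,0]
}}

```text
time_s: 8.95
tool_pos: [0.5652, -0.0293, 0.1844]
tool_rot: [-0.049, 1.57, 0.049]
wrist_force: [-0.7, 0.7, 2.4]
grip_width: 0.0118
```

{"api": "carry_out", "payload": {
  "slide": [
    [0.03,0,0],
    [0.06,0,0],
    [0.06,0,0]
  ],
  "yaw": [0,0,0]
}}

```text
time_s: 9.25
tool_pos: [0.5654, -0.0293, 0.1842]
tool_rot: [-0.049, 1.571, 0.05]
wrist_force: [-2.2, -0.1, 3.9]
grip_width: 0.0118
```

```bash
python3 - <<'E'
from h import *
st()
E
```

```text
time_s 9.25
tool_pos [ 0.5654 -0.0293  0.1842]
tool_rot [-0.0495  1.5706  0.0495]
wrist_force [-2.2193 -0.1302  3.8867]
ft_torque [0.024  0.4085 0.0081]
grip_width 0.0118
joint_pos [-0.1746  0.2827  1.5771 -0.      1.2821 -1.8084]
```

{"api": "carry_out", "payload": {
  "slide": [
    [0.03,0,0],
    [0.06,0,0],
    [0.06,0,0]
  ],
  "yaw": [0,0,0]
}}

```text
time_s: 9.55
tool_pos: [0.5666, -0.0292, 0.1834]
tool_rot: [-0.049, 1.57, 0.05]
wrist_force: [0.3, -0.3, -1.1]
grip_width: 0.0116
```

The force vanished and z dropped, so the tip has found the mouth. Testing with a small push down.

{"api": "carry_out", "payload": {
  "slide": [
    [0,0,-0.05],
    [0,0,-0.1],
    [0,0,-0.15],
    [0,0,-0.2],
    [0,0,-0.2]
  ],
  "yaw": [0,0,0,0,0]
}}

```text
time_s: 10.05
tool_pos: [0.5662, -0.0292, 0.1818]
tool_rot: [-0.049, 1.57, 0.05]
wrist_force: [0.4, 0.3, -2.0]
grip_width: 0.0118
```

{"api": "carry_out", "payload": {
  "slide": [
    [0,0,-0.1],
    [0,0,-0.2],
    [0,0,-0.3],
    [0,0,-0.4],
    [0,0,-0.5],
    [0,0,-0.6],
    [0,0,-0.6]
  ],
  "yaw": [0,0,0,0,0,0,0]
}}

```text
time_s: 10.75
tool_pos: [0.5662, -0.0292, 0.1758]
tool_rot: [-0.049, 1.57, 0.05]
wrist_force: [0.6, 1.1, -1.3]
grip_width: 0.0121
```

```bash
python3 - <<'E'
from h import *
st()
E
```

```text
time_s 10.75
tool_pos [ 0.5662 -0.0292  0.1758]
tool_rot [-0.0493  1.5704  0.0496]
wrist_force [ 0.5577  1.0597 -1.2728]
ft_torque [ 0.1136 -0.0056  0.0088]
grip_width 0.0121
joint_pos [-1.7440e-01  2.8960e-01  1.5891e+00  2.0000e-04  1.2632e+00 -1.8082e+00]
```

Sliding freely. Continuing most of the way, then feeling for the bottom.

{"api": "carry_out", "payload": {
  "slide": [
    [0,0,-0.1],
    [0,0,-0.2],
    [0,0,-0.3],
    [0,0,-0.4],
    [0,0,-0.5],
    [0,0,-0.6],
    [0,0,-0.7],
    [0,0,-0.8],
    [0,0,-0.9],
    [0,0,-1.0],
    [0,0,-1.1],
    [0,0,-1.15],
    [0,0,-1.15]
  ],
  "yaw": [0,0,0,0,0,0,0,0,0,0,0,0,0]
}}

```text
time_s: 12.05
tool_pos: [0.5662, -0.0292, 0.1643]
tool_rot: [-0.049, 1.57, 0.05]
wrist_force: [-0.3, 1.1, -2.0]
grip_width: 0.0119
```

{"api": "carry_out", "payload": {
  "slide": [
    [0,0,-0.05],
    [0,0,-0.1],
    [0,0,-0.15],
    [0,0,-0.2],
    [0,0,-0.2]
  ],
  "yaw": [0,0,0,0,0]
}}

```text
time_s: 12.55
tool_pos: [0.5663, -0.0292, 0.1627]
tool_rot: [-0.049, 1.57, 0.05]
wrist_force: [0.0, 1.6, 0.8]
grip_width: 0.012
```

{"api": "carry_out", "payload": {
  "slide": [
    [0,0,-0.05],
    [0,0,-0.07],
    [0,0,-0.07]
  ],
  "yaw": [0,0,0]
}}

```text
time_s: 12.85
tool_pos: [0.5663, -0.0292, 0.1627]
tool_rot: [-0.049, 1.57, 0.049]
wrist_force: [-0.5, 1.5, 6.1]
grip_width: 0.012
```

```bash
python3 - <<'E'
from h import *
st()
E
```

```text
time_s 12.85
tool_pos [ 0.5663 -0.0292  0.1627]
tool_rot [-0.0494  1.5695  0.0495]
wrist_force [-0.5343  1.4995  6.0824]
ft_torque [ 0.3689  0.337  -0.0163]
grip_width 0.012
joint_pos [-1.7440e-01  2.9870e-01  1.6100e+00  2.0000e-04  1.2321e+00 -1.8082e+00]
```

The key is fully home: 21.7 mm below the face contact, against a firm bottom at about 7 N. I'm easing the pressure slightly and turning clockwise.

{"api": "carry_out", "payload": {
  "slide": [
    [0,0.01,0.05],
    [0,0.01,0.05],
    [0,0.01,0.05],
    [0,0.01,0.05],
    [0,0.01,0.05],
    [0,0.01,0.05],
    [0,0.01,0.05],
    [0,0.01,0.05],
    [0,0.01,0.05],
    [0,0.01,0.05],
    [0,0.01,0.05],
    [0,0.01,0.05]
  ],
  "yaw": [-1,-3,-5,-7,-9,-11,-13,-15,-17,-19,-20,-20]
}}

```text
time_s: 14.05
tool_pos: [0.5666, -0.0286, 0.1627]
tool_rot: [0.226, 1.558, -0.224]
wrist_force: [-1.1, 2.4, 4.5]
grip_width: 0.0121
```

```bash
cat >> h.py <<'E'
def yaw():
    from scipy.spatial.transform import Rotation as Rn
    s=ctrl.get_state();R=Rn.from_rotvec(s['tool_rot']).as_matrix()
    print('yaw',round(np.degrees(np.arctan2(R[1,1],R[0,1]))-90,2),'tz',round(float(s['ft_torque'][2]),3),'F',np.round(s['wrist_force'],1),np.round(s['ft_torque'],3),'pos',np.round(s['tool_pos'],4),s['time_s'],s['grip_width'])
E
python3 -c "from h import *; yaw()"
```

```text
yaw -16.4 tz 0.096 F [-1.1  2.4  4.5] [0.807 0.148 0.096] pos [ 0.5666 -0.0286  0.1627] 14.05 0.012097755725904859
```

{"api": "carry_out", "payload": {
  "slide": [
    [0,0.02,0.03],
    [0,0.02,0.03],
    [0,0.02,0.03],
    [0,0.02,0.03],
    [0,0.02,0.03],
    [0,0.02,0.03],
    [0,0.02,0.03],
    [0,0.02,0.03],
    [0,0.02,0.03],
    [0,0.02,0.03],
    [0,0.02,0.03],
    [0,0.02,0.03],
    [0,0.02,0.03],
    [0,0.02,0.03],
    [0,0.02,0.03],
    [0,0.02,0.03],
    [0,0.02,0.03]
  ],
  "yaw": [-1,-3,-5,-7,-9,-11,-13,-15,-17,-19,-21,-23,-25,-27,-29,-30,-30]
}}

```text
time_s: 15.75
tool_pos: [0.5666, -0.0286, 0.1627]
tool_rot: [0.634, 1.476, -0.632]
wrist_force: [1.3, 3.6, 3.6]
grip_width: 0.012
```

```bash
python3 -c "from h import *; yaw()"
```

```text
yaw -46.4 tz 0.025 F [1.3 3.6 3.6] [0.897 0.004 0.025] pos [ 0.5666 -0.0286  0.1627] 15.75 0.012018851495912263
```

{"api": "carry_out", "payload": {
  "slide": [
    [0,0.05,0],
    [0,0.05,0],
    [0,0.05,0],
    [0,0.05,0],
    [0,0.05,0],
    [0,0.05,0],
    [0,0.05,0],
    [0,0.05,0]
  ],
  "yaw": [0,-1,-3,-5,-7,-9,-10,-10]
}}

```text
time_s: 16.55
tool_pos: [0.5666, -0.0285, 0.1627]
tool_rot: [0.768, 1.43, -0.767]
wrist_force: [1.4, 4.2, 3.2]
grip_width: 0.0115
```

```bash
python3 -c "from h import *; yaw()"
```

```text
yaw -56.4 tz 0.06 F [1.4 4.2 3.2] [ 0.752 -0.18   0.06 ] pos [ 0.5666 -0.0285  0.1627] 16.55 0.011459820773719221
```

{"api": "carry_out", "payload": {
  "slide": [
    [0,0.03,0],
    [0,0.03,0]
  ],
  "yaw": [0,0]
}}

```text
time_s: 16.75
tool_pos: [0.5666, -0.0285, 0.1627]
tool_rot: [0.767, 1.43, -0.767]
wrist_force: [1.1, 1.3, 3.2]
grip_width: 0.0116
```

```bash
python3 -c "from h import *; yaw()"
```

```text
yaw -56.38 tz 0.057 F [1.1 1.3 3.2] [ 0.525 -0.239  0.057] pos [ 0.5666 -0.0285  0.1627] 16.75 0.011565993250179412
```

{"api": "carry_out", "payload": {
  "slide": [
    [0,0,0],
    [0,0,0],
    [0,0,0],
    [0,0,0],
    [0,0,0]
  ],
  "yaw": [-1,-2,-3,-4,-4]
}}

```text
time_s: 17.25
tool_pos: [0.5665, -0.0284, 0.1627]
tool_rot: [0.821, 1.409, -0.821]
wrist_force: [1.9, 2.4, 2.6]
grip_width: 0.0118
```

```bash
python3 -c "from h import *; yaw()"
```

```text
yaw -60.42 tz 0.076 F [1.9 2.4 2.6] [ 0.3   -0.339  0.076] pos [ 0.5665 -0.0284  0.1627] 17.25 0.011824059988513594
```

{"api": "carry_out", "payload": {
  "slide": [
    [-0.01,0.02,0],
    [-0.01,0.02,0],
    [-0.01,0.02,0]
  ],
  "yaw": [-1,-2,-2]
}}

```text
time_s: 17.55
tool_pos: [0.5665, -0.0284, 0.1627]
tool_rot: [0.848, 1.398, -0.848]
wrist_force: [2.4, 0.4, 3.7]
grip_width: 0.0118
```

```bash
python3 -c "from h import *; yaw()"
```

```text
yaw -62.42 tz 0.045 F [2.4 0.4 3.7] [ 0.122 -0.538  0.045] pos [ 0.5665 -0.0284  0.1627] 17.55 0.011799684080783059
```

{"api": "carry_out", "payload": {
  "slide": [
    [0.03,0,0],
    [0.03,0,0],
    [0.03,0,0]
  ],
  "yaw": [-1,-2,-2]
}}

```text
time_s: 17.85
tool_pos: [0.5665, -0.0283, 0.1627]
tool_rot: [0.874, 1.387, -0.875]
wrist_force: [1.9, -0.2, 3.7]
grip_width: 0.0117
```

```bash
python3 -c "from h import *; yaw()"
```

```text
yaw -64.42 tz 0.024 F [ 1.9 -0.2  3.7] [-0.097 -0.45   0.024] pos [ 0.5665 -0.0283  0.1627] 17.85 0.011688772052218544
```

{"api": "carry_out", "payload": {
  "slide": [
    [0.02,0,0],
    [0.02,0,0],
    [0.02,0,0]
  ],
  "yaw": [-0.7,-1.5,-1.5]
}}

```text
time_s: 18.15
tool_pos: [0.5666, -0.0283, 0.1627]
tool_rot: [0.894, 1.379, -0.895]
wrist_force: [1.4, -0.7, 4.6]
grip_width: 0.012
```

```bash
python3 -c "from h import *; yaw()"
```

```text
yaw -65.91 tz 0.069 F [ 1.4 -0.7  4.6] [-0.354 -0.328  0.069] pos [ 0.5666 -0.0283  0.1627] 18.15 0.012013641371031303
```

{"api": "carry_out", "payload": {
  "slide": [
    [0,-0.01,0],
    [0,-0.01,0],
    [0,-0.01,0]
  ],
  "yaw": [-0.5,-1,-1]
}}

```text
time_s: 18.45
tool_pos: [0.5666, -0.0283, 0.1627]
tool_rot: [0.907, 1.373, -0.908]
wrist_force: [0.4, -1.6, 4.6]
grip_width: 0.012
```

```bash
python3 -c "from h import *; yaw()"
```

```text
yaw -66.9 tz 0.025 F [ 0.4 -1.6  4.6] [-0.327 -0.239  0.025] pos [ 0.5666 -0.0283  0.1627] 18.45 0.011960420053335967
```

{"api": "carry_out", "payload": {
  "slide": [
    [0,0,0],
    [0,0,0],
    [0,0,0]
  ],
  "yaw": [-0.5,-1,-1]
}}

```text
time_s: 18.75
tool_pos: [0.5666, -0.0283, 0.1627]
tool_rot: [0.92, 1.367, -0.921]
wrist_force: [1.2, -1.6, 5.5]
grip_width: 0.012
```

```bash
python3 -c "from h import *; yaw()"
```

```text
yaw -67.9 tz -0.041 F [ 1.2 -1.6  5.5] [-0.534 -0.208 -0.041] pos [ 0.5666 -0.0283  0.1627] 18.75 0.011980588877242316
```

```bash
python3 - <<'E'
from h import *
yaw()
for k in range(4):
    s=viewer.snapshot('wrist') if k<3 else snap('wrist','w6'); yaw()
E
```

```text
yaw -67.9 tz -0.041 F [ 1.2 -1.6  5.5] [-0.534 -0.208 -0.041] pos [ 0.5666 -0.0283  0.1627] 18.75 0.011980588877242316
yaw -67.89 tz 0.042 F [ 1.1 -0.6  5.7] [-0.446 -0.169  0.042] pos [ 0.5666 -0.0283  0.1626] 18.8 0.012056778446658877
yaw -67.89 tz 0.092 F [ 0.8 -3.2  5.6] [-0.501 -0.196  0.092] pos [ 0.5666 -0.0283  0.1627] 18.85 0.012008104075520047
yaw -67.89 tz 0.076 F [ 0.8 -2.4  4.8] [-0.579 -0.202  0.076] pos [ 0.5666 -0.0283  0.1627] 18.9 0.011518290129435525
yaw -67.89 tz 0.056 F [-0.1 -2.1  4.5] [-0.485 -0.17   0.056] pos [ 0.5666 -0.0283  0.1627] 18.95 0.01173622719304241
```

View pics/w6.png

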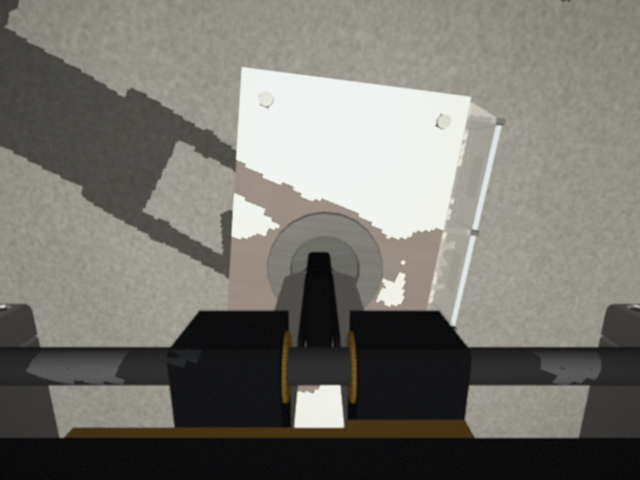

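The torque noise is about ±0.04, so I'll average several readings per step. The mean of 0.06 is friction only, and with roughly 7° of play in the socket the stop is expected near tool yaw -72°.

```bash
cat >> h.py <<'E'
def avg(n=8):
    F=[];T=[]
    for k in range(n):
        viewer.snapshot('wrist'); s=ctrl.get_state(); F.append(s['wrist_force']);T.append(s['ft_torque'])
    T=np.array(T);print('F',np.mean(F,0).round(2),'T',T.mean(0).round(3),'sd tz',T[:,2].std().round(3));yaw()
E
```

{"api": "carry_out", "payload": {
  "slide": [
    [0,-0.02,0.02],
    [0,-0.02,0.02],
    [0,-0.02,0.02],
    [0,-0.02,0.02]
  ],
  "yaw": [-0.5,-1,-1.5,-1.5]
}}

```text
time_s: 19.35
tool_pos: [0.5666, -0.0283, 0.1627]
tool_rot: [0.94, 1.358, -0.941]
wrist_force: [1.2, -1.6, 3.7]
grip_width: 0.0119
```

```bash
python3 -c "from h import *; avg(8)"
```

```text
F [ 1.26 -1.68  3.22] T [-0.481 -0.263  0.056] sd tz 0.024
yaw -69.39 tz 0.028 F [ 1.4 -2.   3.3] [-0.488 -0.231  0.028] pos [ 0.5666 -0.0283  0.1627] 19.75 0.011891068009330024
```

{"api": "carry_out", "payload": {
  "slide": [
    [0.01,-0.01,0],
    [0.01,-0.01,0],
    [0.01,-0.01,0]
  ],
  "yaw": [-0.5,-1,-1]
}}

```text
time_s: 20.05
tool_pos: [0.5666, -0.0283, 0.1627]
tool_rot: [0.954, 1.352, -0.954]
wrist_force: [0.3, -1.0, 1.8]
grip_width: 0.0115
```

```bash
python3 -c "from h import *; avg(6)"
```

```text
F [ 1.02 -1.64  2.05] T [-0.418 -0.188  0.054] sd tz 0.026
yaw -70.39 tz 0.041 F [ 1.  -1.2  1.3] [-0.385 -0.177  0.041] pos [ 0.5666 -0.0283  0.1627] 20.35 0.011965130261825265
```

{"api": "carry_out", "payload": {
  "slide": [
    [0,0,0],
    [0,0,0],
    [0,0,0]
  ],
  "yaw": [-0.5,-1,-1]
}}

```text
time_s: 20.65
tool_pos: [0.5666, -0.0283, 0.1627]
tool_rot: [0.967, 1.346, -0.967]
wrist_force: [1.2, -1.5, 2.5]
grip_width: 0.0119
```

```bash
python3 -c "from h import *; avg(6)"
```

```text
F [ 0.41 -1.19  1.4 ] T [-0.371 -0.18   0.044] sd tz 0.02
yaw -71.4 tz 0.059 F [ 0.1 -1.9  1.1] [-0.384 -0.195  0.059] pos [ 0.5666 -0.0283  0.1627] 20.95 0.011709455932054535
```

{"api": "carry_out", "payload": {
  "slide": [
    [0,0,0],
    [0,0,0],
    [0,0,0]
  ],
  "yaw": [-0.5,-1,-1]
}}

```text
time_s: 21.25
tool_pos: [0.5666, -0.0283, 0.1627]
tool_rot: [0.98, 1.339, -0.98]
wrist_force: [0.6, -1.6, -0.5]
grip_width: 0.0118
```

```bash
python3 -c "from h import *; avg(6)"
```

```text
F [ 0.35 -0.96  0.87] T [-0.33  -0.07   0.047] sd tz 0.038
yaw -72.39 tz 0.078 F [ 0.4 -1.7  0.5] [-0.319 -0.086  0.078] pos [ 0.5667 -0.0283  0.1627] 21.55 0.011856657446256191
```

{"api": "carry_out", "payload": {
  "slide": [
    [0,0,0],
    [0,0,0],
    [0,0,0]
  ],
  "yaw": [-0.5,-0.7,-0.7]
}}

```text
time_s: 21.85
tool_pos: [0.5667, -0.0283, 0.1627]
tool_rot: [0.989, 1.335, -0.989]
wrist_force: [1.1, -1.2, 1.1]
grip_width: 0.012
```

```bash
python3 -c "from h import *; avg(6)"
```

```text
F [ 0.16 -0.7  -0.18] T [-0.28  -0.06   0.044] sd tz 0.02
yaw -73.09 tz 0.042 F [-0.1 -1.   0.3] [-0.24  -0.084  0.042] pos [ 0.5667 -0.0283  0.1627] 22.15 0.011862239827852424
```

```bash
python3 - <<'E'
from h import *
for n in ['top0','scene0','w4','w6']:
    S=load(n);P=cloud(S)
    m=(abs(P[...,2]-.1205)<.0035)&(abs(P[...,0]-.59)<.2)&(abs(P[...,1]+.08)<.25)
    m=cv2.morphologyEx(m.astype(np.uint8),cv2.MORPH_OPEN,np.ones((3,3)))
    # -x edge (robot side): for bins of along coordinate take min across
    Q=P[m>0][:,:2]
    a=np.radians(15);e=np.array([-np.sin(a),np.cos(a)]);f=np.array([np.cos(a),np.sin(a)])
    c=Q-np.array([.59,-.082]);y=c@e;x=c@f
    for sgn in (-1,1):
        pts=[]
        for b in np.arange(-.15,.15,.01):
            k=(y>b)&(y<b+.01)
            if k.sum()>8: pts.append((b+.005,(x[k]*sgn).max()*sgn))
        pts=np.array(pts)
        if len(pts)>4:
            r=np.median(pts[:,1]);pts=pts[abs(pts[:,1]-r)<.006]
            p=np.polyfit(pts[:,0],pts[:,1],1);print(n,sgn,len(pts),'yaw',15-np.degrees(np.arctan(p[0])),p[1])
s=snap('top','t7');i=cv2.resize(s['img'][205:270,340:425],(784,600),interpolation=cv2.INTER_CUBIC);cv2.imwrite('pics/t7c.png',i[:,:,::-1])
s=snap('scene','s7');i=cv2.resize(s['img'][165:270,200:305],(600,600),interpolation=cv2.INTER_CUBIC);cv2.imwrite('pics/s7c.png',i[:,:,::-1])
E
```

```text
top0 -1 30 yaw 15.238779628879605 -0.06426862428153732
top0 1 30 yaw 15.386085603369459 0.06397233952487567
scene0 -1 26 yaw 15.184539107983975 -0.06749711606473598
scene0 1 30 yaw 15.299349675338606 0.06537455345743372
w4 -1 30 yaw 15.26674030539636 -0.06577117222710814
w4 1 29 yaw 15.261225252506112 0.06425017704289983
w6 -1 13 yaw 15.22309112790894 -0.0660593819313695
w6 1 12 yaw 15.223908617573416 0.06416077132241534
```

View pics/s7c.png

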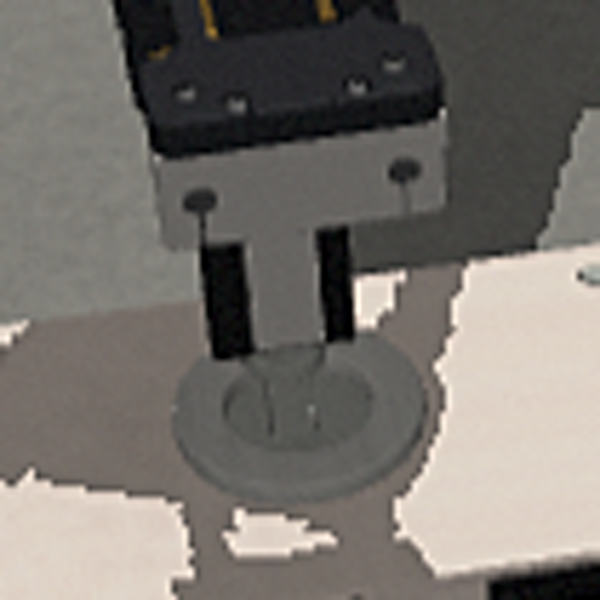

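{"api": "carry_out", "payload": {
  "slide": [
    [0,0,-0.02],
    [0,0,-0.02],
    [0,0,-0.02]
  ],
  "yaw": [-0.5,-1,-1]
}}

```text
time_s: 22.55
tool_pos: [0.5666, -0.0283, 0.1627]
tool_rot: [1.002, 1.328, -1.002]
wrist_force: [0.4, -0.9, 0.7]
grip_width: 0.0117
```

```bash
python3 -c "from h import *; avg(6)"
```

```text
F [-0.46 -0.48  2.07] T [-0.189  0.135  0.094] sd tz 0.007
yaw -74.09 tz 0.099 F [-0.6 -0.6  2.6] [-0.197  0.154  0.099] pos [ 0.5667 -0.0283  0.1627] 22.85 0.011922016004159479
```

{"api": "carry_out", "payload": {
  "slide": [
    [0,0,0],
    [0,0,0],
    [0,0,0]
  ],
  "yaw": [-0.5,-0.7,-0.7]
}}

```text
time_s: 23.15
tool_pos: [0.5667, -0.0283, 0.1627]
tool_rot: [1.011, 1.323, -1.011]
wrist_force: [-1.5, -0.0, 1.8]
grip_width: 0.012
```

```bash
python3 -c "from h import *; avg(6)"
```

```text
F [-1.   -0.49  2.93] T [-0.128  0.292  0.178] sd tz 0.025
yaw -74.79 tz 0.145 F [-0.8 -0.9  3.9] [-0.166  0.316  0.145] pos [ 0.5667 -0.0283  0.1627] 23.45 0.011636879263784013
```

The torque climbed 0.044, 0.094, 0.178 N·m, so the stop is reached and I'm below the harm limit. Now I'll take off the wind-up and side load, then open.

{"api": "carry_out", "payload": {
  "slide": [
    [0,0,0.02],
    [0,0,0.02],
    [0,0,0.02]
  ],
  "yaw": [0.5,1,1]
}}

```text
time_s: 23.75
tool_pos: [0.5667, -0.0283, 0.1627]
tool_rot: [0.998, 1.33, -0.998]
wrist_force: [-1.1, -0.1, 2.3]
grip_width: 0.0119
```

```bash
python3 -c "from h import *; avg(5)"
```

```text
F [-0.96 -0.11  1.72] T [-0.105  0.297  0.05 ] sd tz 0.026
yaw -73.8 tz 0.007 F [-0.5 -0.1  1.8] [-0.074  0.309  0.007] pos [ 0.5667 -0.0283  0.1627] 24.0 0.011741850728751101
```

{"api": "carry_out", "payload": {
  "slide": [
    [0,0,0],
    [0,0,0],
    [0,0,0],
    [0,0,0],
    [0,0,0],
    [0,0,0]
  ],
  "yaw": [0,0,0,0,0,0],
  "claw": 0
}}

```text
time_s: 24.6
tool_pos: [0.5668, -0.0284, 0.1628]
tool_rot: [0.998, 1.33, -0.998]
wrist_force: [0.8, 0.2, 0.6]
grip_width: 0.0466
```

{"api": "carry_out", "payload": {
  "slide": [
    [0,0,0.3],
    [0,0,1],
    [0,0,2],
    [0,0,3.5],
    [0,0,5],
    [0,0,7],
    [0,0,9],
    [0,0,11],
    [0,0,12],
    [0,0,12]
  ],
  "yaw": [0,0,0,0,0,0,0,0,0,0]
}}

```text
time_s: 25.6
tool_pos: [0.5677, -0.0285, 0.2849]
tool_rot: [0.999, 1.326, -0.996]
wrist_force: [0.1, 0.1, 0.4]
grip_width: 0.0472
```

```bash
python3 - <<'E'
from h import *
yaw()
s=snap('wrist','w8');a=snap('scene','s8')
for S in (s,a):
    P=cloud(S);V=S['img'].max(-1)
    m=(abs(P[...,0]-.5665)<.04)&(abs(P[...,1]+.028)<.04)&(P[...,2]>.182)&(P[...,2]<.2)
    Q=P[m];print(len(Q),np.median(Q[:,2]),Q[:,2].max(),cv2.minAreaRect((Q[:,:2]*1000).astype(np.float32)))
i=np.hstack([cv2.resize(s['img'][120:320,220:420],(400,400)),cv2.resize(a['img'][150:270,190:310],(400,400),interpolation=cv2.INTER_CUBIC)]);cv2.imwrite('pics/e8.png',i[:,:,::-1])
E
```

```text
yaw -73.79 tz 0.01 F [0.1 0.1 0.4] [-0.096  0.008  0.01 ] pos [ 0.5677 -0.0285  0.2849] 25.6 0.047178041851402765
777 0.19232909166804144 0.19456448992535239 ((565.6316528320312, -29.080718994140625), (11.76816177368164, 39.62969970703125), 16.455238342285156)
265 0.19145862349356096 0.19579566969362308 ((566.6243896484375, -28.448503494262695), (14.484131813049316, 40.00951385498047), 17.84375)
```

View pics/e8.png

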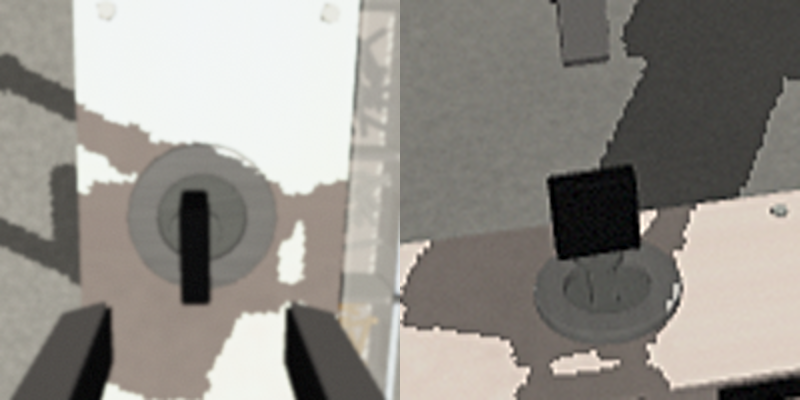

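View pics/s8.png

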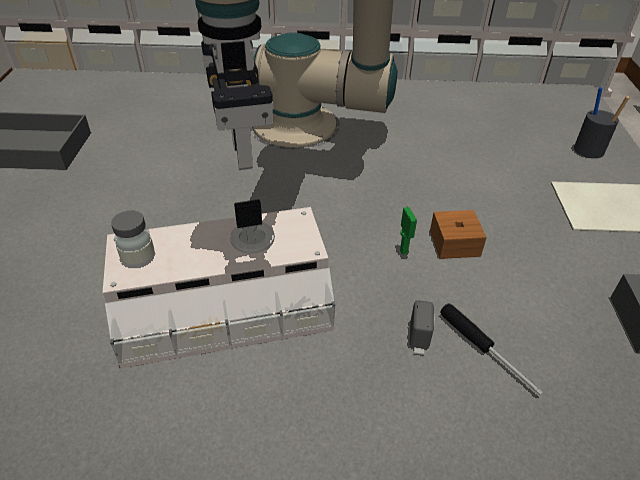

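The key stands upright in the lock at (248,213) and the gripper is clear above it. The jar, driver, tape and green look-alike are where they were. Handing in.

```bash
python3 -c "from h import *; print(ctrl.job_done())"
```

```text
the job is handed in; nothing more can be done
None
```

The key is in the lock, fully home and turned clockwise to its stop. I let go of it and handed the job in at about 26 s.

- **Insertion:** I took the black key from its block and felt for the socket with 4–5 N. It slid in 21.7 mm, against 22 mm stated, and bottomed with about 7 N at most.
- **Turning:** I turned until the averaged torque rose from 0.044 to 0.094 and then 0.178 N·m. That is past the 0.12 that marks the stop and below the 0.25 that does harm. I eased back 1° before opening the fingers.
- **Final look:** The key stands upright with its head top at z = 0.192 m, the fully-home height, and the gripper is clear of it. The jar, driver, tape and green look-alike are in their first places by eye in the scene picture.

**Disagreements:**
- The torque readings scattered by about ±0.04 N·m, so I judged the stop on averages of six.
- The key's yaw ended at -73.5°, about 1.5° beyond the -72° I worked out from the stop angle plus the socket's play. I put this down to the springy stop and measuring error.
- The camera estimates of the socket's x differed by about 1 mm until I felt for it.

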